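# Reset the depth stop of the eyelet press

### The job

The depth stop of the eyelet press has backed off: its screw no longer reaches the pad while the arm is latched down. Loosen the jam nut, screw the stop screw down until its foot just bears on the pad without forcing it down on it, then retighten the jam nut firmly so that the stop stays locked, and let go. Leave the other things on the bench where they are.

Things in the scene. Friction and masses are not known exactly. Their poses are not given: they have to be found in the camera images.
- press: Low bench press for setting eyelets in tags, bolted down: grey base 410 x 120 x 28 mm, cream arm 36 mm wide (top 93 mm above the bench), hinged at its far end, latched down, black handle at the near end. Origin: bench level, under the stop screw's vertical axis; x along the arm to the hinge. Within 70 mm of that axis only the boss (26 mm wide, top at 114 mm) is higher than 94 mm.
- jam_nut: Dark hexagon nut on the stop screw, 30 mm across flats, 14 mm high. Origin: its centre, 124 mm above the bench as found; z up along its axis, x square to a flat (flats every 60 deg). Right-hand thread, 4 mm a turn: anticlockwise from above loosens and lifts it. Found tight, 0.1 to 0.3 N m to start; wholly free after about 1.1 rad. Tight, it locks the screw; loose, it has little drag.
- stop_screw: Vertical adjusting screw, 16 mm thick, through the arm's near end; right-hand thread, 4 mm a turn, clockwise from above drives it down. Its square steel head above the nut is 14 mm across flats, 28 mm tall, from 139 to 167 mm above the bench. Origin: centre of the head; z up, x square to a flat. What holds the head must go down with it, 0.64 mm per rad, else it hangs on the thread and turns hard.
- lock_washer: Spring washer under the jam nut, 27 mm diameter, 3 mm thick, on the boss. Origin: centre of its upper face, 117 mm above the bench.
- stop_pad: Stop pad in the press's base, straight under the screw: steel socket 28 mm wide with a hard black rubber button 20 mm wide on top, about 48 mm above the bench. Origin: bottom of the socket, on the screw's axis. Tightening the nut takes a few N off the pad.
- tag_stack: Bystander: bundle of cardboard tags, 75 x 40 x 22 mm, lying left of the press. Origin: centre of its underside.
- eyelet_tin: Bystander: small steel bowl, 68 mm diameter, 24 mm high, right of the press. Origin: centre of its underside.
- marker: Bystander: black marker pen, 120 mm long, 15 mm thick, lying right of the press's near end. Origin: middle of its underside.
- board_books: Bystander: three square board books stacked, 150 x 150 x 48 mm. Origin: centre of the underside.
- parcel: Bystander: small sealed carton, 170 x 120 x 85 mm. Origin: centre of its underside.
- tape_roll: Bystander: roll of brown tape standing flat, 100 mm diameter, 48 mm high. Origin: centre of its underside.
- nut_face (a point): The nut's underside, on its axis, 7 mm below its centre. Loose, the nut goes round with the screw till it lies lightly on the washer. Retightening: the torque climbs unevenly from there, to 0.2 to 0.4 N m, and the clamping force by 50 to 65 N per rad; firmly tight is 60 to 100 N, as found. What grips the nut should go down or up with it, 0.64 mm per rad.
- screw_neck (a point): Underside of the screw's square head, on its axis, 8 mm above the nut's top as found. With the nut loose the screw turns with under 0.1 N m. Its foot (hidden under the arm) is found 0.5 to 1.9 mm above the pad, different each time. Once it bears, the torque climbs by about 0.5 N m per rad and the force on the pad by 45 to 65 N per rad: 5 to 30 N is good, over 45 N is forced.

How it is judged:
By the outcome, as a careful person would: the job done as asked, in the order asked, and still so for the second after the job is handed in, with the robot touching nothing.
It also fails if it takes over 72 s, if anything falls off the work surface, if the arm or the gripper's body presses on something with over 40 N, if the wrist force passes 120 N, or if a joint passes its speed limit or range.

### The arm

A 6-joint arm with a two-finger parallel gripper is mounted at the origin on the work surface. World frame = base frame: x ahead of the robot, y to its left, z up, the work surface at z = 0. Lengths are in m, angles in rad, forces in N, time in s.
With the tool pointing down it reaches from about 0.35 to 0.975 m from the base axis. Payload 4.9 kg.
Tool frame: the origin (TCP) lies at the very end of the fingers, on their centre line; the grasp point (between the pads) lies 19 mm behind it; x points along the fingers, z is the direction in which the jaws open and shut, and the axes are right-handed (so a half turn about x gives the same grasp; the last joint's range is limited). The gripper opens to 85 mm and grips with 20 to 120 N. Pads are 22 mm wide; open, the fingers measure 114 mm over their backs; the gripper's body (76 mm by 85 mm) begins 54 mm behind the grasp point. The pads swing forward as they close: fully open they stand 13 mm farther back than shut.
Start: joints at [-1.348, 0.053, 1.613, -0, 1.476, -0.119], TCP at [0.209, -0.589, 0.231] pointing down, gripper open.
Joint ranges: [-3.01, 3.01], [-1.01, 2.22], [0.06, 2.58], [-1.02, 4.17], [0.09, 2.62], [-3.14, 3.14]. Speed limits (rad/s): [2.57, 2.57, 3.14, 3.14, 3.14, 3.14].

### API

Orientations are given as a unit quaternion [w, x, y, z].
In Python, from plant import manip, vision, job gives the robot as it stands.
- The arm moves only by the tool servo_tool, never from a script. Its arguments are lists of equal length, an entry for each row: "twist": the turn, a rotation vector about the world's x, y, z in rad, a list of three; "xyz": the shift along the world's x, y, z in cm, a list of three; "fingers": the opening, from 0 (shut) to 1 (fully open). In form: {"twist": [[wx, wy, wz], ...], "xyz": [[x, y, z], ...], "fingers": [fingers, ...]}. A call has 1 to 8 rows; each row shifts and turns the commanded pose from where the row before left it; what a row does not reach is not made up. A row lasts 1/8 s, in which the tool goes at most 62.5 mm and 10.7 degrees, less where a joint would pass 70% of its speed; a pose out of reach is approached as far as the arm can. A call with a gripper value outside its range is refused whole. The fingers move at their own pace and stop on an object; the grip force is fixed at half the most. Time passes only in rows, so rows that do not move let the fingers close. It gives the time, the measured TCP pose, the force and the opening at its end, in the units of the state.
- manip.state(): the state, without advancing time (a new reading comes with each control period).
- vision.grab_frame(name): name is "side" or "top" or "wrist"; returns the picture (400x640x3 uint8, red, green, blue); there is no depth.
- vision.get_calibration(name): a dict with "camera_matrix" (3x3 intrinsics, pixels), "origin" and "orientation" of the camera in the world; the wrist camera has in their place "mount" (4x4, takes a point from camera to tool coordinates, whose origin is the TCP and whose axes are the tool frame's). Camera axes: x right, y up, looking along -z (the intrinsics and any distortion apply to the point x, -y, -z); pixel columns grow to the right and rows downward; lengths in m; the calibration is good to about 2 mm. A picture is of the moment at which its call begins: read the wrist's pose just before it. get_calibration takes no time and is no camera call.
- job.job_done(): hands the job in, once; it reports no verdict.
Trained networks look in the newest picture that a camera, given by its name, has taken for a name from the list of things; names that differ only in an ending like _2 or _b are one class to them, and where a whole thing is asked for, a point or a joint stands for the part that bears it (a point fixed in the world has none). Each returns a list of dicts, best first, with "score" (0 to 1); they miss things now and then, are a little off and sometimes report something else, mostly with a low value. They report only what shows in the picture. A call takes as long as a camera call.
- vision.spot_in(camera, label): "extent" ([centre column, centre row, width, height] in pixels, round what is visible of it).
The state is a dict: "time": time; "joint_pos": joint angles; "joint_vel": joint speeds; "joint_efforts": joint torques, N m; "tool_pos": TCP position; "tool_rot": TCP orientation; "contact_force": force on the tool from outside, world axes, zero at the start; "ft_torque": the same for the moment, N m; "gripper_width": opening from 0.0 (shut) to 1.0 (fully open).
Only numpy, scipy, OpenCV 4.12 (cv2) and the standard library are available. Lean on these libraries where they do the work, as an engineer would, in place of code of your own. Each camera call takes 0.05 s, during which the arm holds its last target.

## Working session

There is one attempt and no reset: what is moved stays moved. The work goes in short steps, Python scripts to look and compute and a tool call to move; the robot and the scene stay as the last step left them, time stands still between calls to the robot, and variables do not carry over. Pictures are saved under pics/ and viewed, and the job is handed in when it is done.

Besides the shell and the picture viewer there is one more tool, called after "Request:" as name(argument=value, ...) on one line, values as JSON. servo_tool: Moves the arm, as the interface text tells. Its arguments: {"type":"object","properties":{"twist":{"type":"array","items":{"type":"array","items":{"type":"number"}}},"xyz":{"type":"array","items":{"type":"array","items":{"type":"number"}}},"fingers":{"type":"array","items":{"type":"number"}}},"required":["twist","xyz","fingers"]}

```bash
ls; mkdir -p pics
cat > h.py <<'E'
from plant import manip, vision, job
import numpy as np, cv2
from scipy.spatial.transform import Rotation as R
def q2R(q): return R.from_quat([q[1],q[2],q[3],q[0]]).as_matrix()
def snap(cam,fn):
    s=manip.state(); im=vision.grab_frame(cam); cv2.imwrite('pics/'+fn,im[:,:,::-1]); return s,im
def campose(cam,s=None):
    c=vision.get_calibration(cam); K=np.array(c['camera_matrix'])
    if 'mount' in c:
        M=np.array(c['mount']); T=np.eye(4);T[:3,:3]=q2R(s['tool_rot']);T[:3,3]=s['tool_pos']; T=T@M
        return K,T[:3,:3],T[:3,3],c
    o=np.array(c['orientation']); 
    Rm=q2R(o) if o.size==4 else o
    return K,Rm,np.array(c['origin']),c
def proj(P,cam,s=None):
    K,Rm,o,c=campose(cam,s); p=(np.atleast_2d(P)-o)@Rm; u=np.c_[p[:,0],-p[:,1],-p[:,2]]@K.T
    return u[:,:2]/u[:,2:]
def ray(px,cam,s=None):
    K,Rm,o,c=campose(cam,s); d=np.linalg.inv(K)@[px[0],px[1],1]; d=Rm@[d[0],-d[1],-d[2]]; return o,d/np.linalg.norm(d)
def atz(px,z,cam,s=None):
    o,d=ray(px,cam,s); return o+d*(z-o[2])/d[2]
E
python3 - <<'E'
from h import *
s,_=snap('top','top0.png'); print(s)
for l in ['jam_nut','stop_screw','press']: print(l,vision.spot_in('top',l)[:2])
snap('side','side0.png')
for l in ['jam_nut','stop_screw','press','stop_pad']: print(l,vision.spot_in('side',l)[:2])
for c in ['top','side','wrist']: print(vision.get_calibration(c))
E
```

```text
pics
{'time': 0.0, 'joint_pos': array([-1.34794746e+00,  5.33485367e-02,  1.61429024e+00, -3.31481436e-05,
        1.47603086e+00, -1.18975832e-01]), 'joint_vel': array([-1.37076520e-03,  6.85356993e-06, -4.94873155e-05, -6.44895433e-05,
        1.50663533e-04,  2.31282260e-04]), 'joint_efforts': array([ 3.10932810e-03, -3.93679476e+01, -3.70170593e+01,  2.98567033e-05,
        6.94394927e-03,  8.05436144e-06]), 'tool_pos': array([ 0.20936965, -0.58821847,  0.23007044]), 'tool_rot': array([ 0.57720276,  0.40815605,  0.57830938, -0.40719021]), 'contact_force': array([ 0.34307945, -0.73763181,  0.02951775]), 'ft_torque': array([-0.02386749, -0.03375098, -0.07056976]), 'gripper_width': 0.999066204959353}
jam_nut []
stop_screw [{'extent': [352.2, 198.4, 16.4, 12.6], 'score': 0.55}]
press [{'extent': [477.1, 206.1, 56.8, 57.1], 'score': 0.73}, {'extent': [357.1, 167.8, 62.3, 162.7], 'score': 0.55}]
jam_nut [{'extent': [329.6, 209.9, 7.4, 2.9], 'score': 0.56}]
stop_screw [{'extent': [329.7, 205.3, 11.8, 16.8], 'score': 0.46}]
press [{'extent': [361.2, 216.8, 137.6, 60.1], 'score': 0.64}, {
[... 555 characters left out ...]
0.        ,   0.        ,   1.        ]]), 'origin': array([ 0.0241938 , -1.0330664 ,  1.19025316]), 'orientation': array([ 0.89343882,  0.38408671, -0.08784439, -0.21570312])}
{'camera_matrix': array([[315.75114883,   0.        , 316.19701864],
       [  0.        , 315.75114883, 204.65855952],
       [  0.        ,   0.        ,   1.        ]]), 'mount': array([[ 5.85257990e-04,  2.57580609e-01, -9.66256636e-01,
        -1.42882557e-01],
       [ 2.69117107e-04,  9.66256726e-01,  2.57580796e-01,
         6.58391807e-02],
       [ 9.99999793e-01, -4.10787409e-04,  4.96190122e-04,
         7.09579260e-04],
       [ 0.00000000e+00,  0.00000000e+00,  0.00000000e+00,
         1.00000000e+00]])}
```

View pics/top0.png

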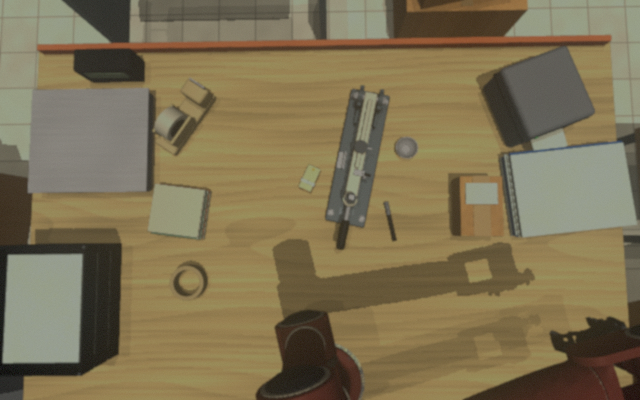

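View pics/side0.png

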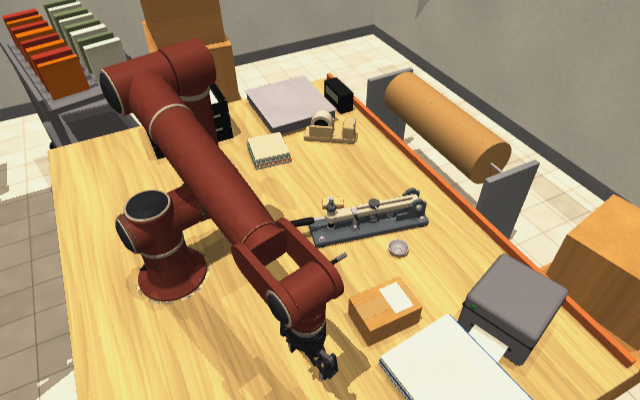

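Run:
```python
from h import *
print(atz((352.2,198.4),.165,'top'))
# triangulate top & side
o1,d1=ray((352.2,198.4),'top');o2,d2=ray((329.7,205.3),'side')
t=np.linalg.lstsq(np.c_[d1,-d2],o2-o1,rcond=None)[0];print(o1+d1*t[0],o2+d2*t[1])
s=manip.state();print(q2R(s['tool_rot']))
print(atz((343,100),.093,'top'),atz((357,235),.093,'top'))
```

```text
[ 0.52959966 -0.0777991   0.165     ]
[ 0.53201426 -0.07953194  0.1334168 ] [ 0.52903573 -0.07828492  0.13312067]
[[-5.65985369e-05  9.42159782e-01  3.35164052e-01]
 [ 1.68770160e-04  3.35164057e-01 -9.42159767e-01]
 [-9.99999984e-01  3.24082658e-06 -1.77978253e-04]]
[ 0.81918864 -0.05989098  0.093     ] [ 0.43216836 -0.09352094  0.093     ]
```

Request:
servo_tool(twist=[[0,0,0],[0,0,0],[0,0,0],[0,0,0],[0,0,0],[0,0,0],[0,0,0],[0,0,0]], xyz=[[2.7,4.25,0.4],[2.7,4.25,0.4],[2.7,4.25,0.4],[2.7,4.25,0.4],[2.7,4.25,0.4],[2.7,4.25,0.4],[2.7,4.25,0.4],[2.7,4.25,0.4]], fingers=[1,1,1,1,1,1,1,1])

```text
time: 1.45
tool_pos: [0.4262, -0.2474, 0.2637]
tool_rot: [0.578, 0.408, 0.577, -0.408]
contact_force: [0.8, -0.2, 0.2]
gripper_width: 1.0
```

Request:
servo_tool(twist=[[0,0,0],[0,0,0],[0,0,0],[0,0,0],[0,0,0]], xyz=[[2.7,4.25,0.4],[2.7,4.25,0.4],[2.7,4.25,0],[2.3,4.2,0],[0,0,0]], fingers=[0.6,0.6,0.6,0.6,0.6])

```text
time: 2.08
tool_pos: [0.5304, -0.0768, 0.2713]
tool_rot: [0.579, 0.406, 0.579, -0.406]
contact_force: [-0.0, -0.6, 0.4]
gripper_width: 0.601
```

Run:
```python
from h import *
s,_=snap('wrist','w1.png'); print(s)
for l in ['jam_nut','stop_screw','press','lock_washer']: print(l,vision.spot_in('wrist',l)[:2])
print(proj([[.53,-.079,.167],[.53,-.079,.131]],'wrist',s))
```

```text
{'time': 2.075, 'joint_pos': array([-2.82942103e-01, -1.82452794e-01,  1.77103151e+00,  4.53571856e-04,
        1.55310772e+00,  9.41431134e-01]), 'joint_vel': array([-0.05528158, -0.01654394,  0.01634689, -0.02968859,  0.00668053,
       -0.02057172]), 'joint_efforts': array([  1.37064233, -29.49504018, -37.89784312,   0.22008068,
        -0.04140182,   0.14130345]), 'tool_pos': array([ 0.53035749, -0.07679292,  0.2712927 ]), 'tool_rot': array([ 0.57860667,  0.40648813,  0.5787731 , -0.40620613]), 'contact_force': array([-0.00246685, -0.63719077,  0.3710264 ]), 'ft_torque': array([-0.06252228,  0.02468769, -0.01973893]), 'gripper_width': 0.6005431841918853}
jam_nut [{'extent': [318.7, 187.5, 38.2, 34.2], 'score': 0.92}]
stop_screw [{'extent': [318.5, 192.3, 33.3, 41.7], 'score': 0.61}]
press [{'extent': [371.7, 143.6, 236.0, 283.6], 'score': 0.67}]
lock_washer []
[[317.94395952 205.91614125]
 [317.77438211 195.70660768]]
```

View pics/w1.png

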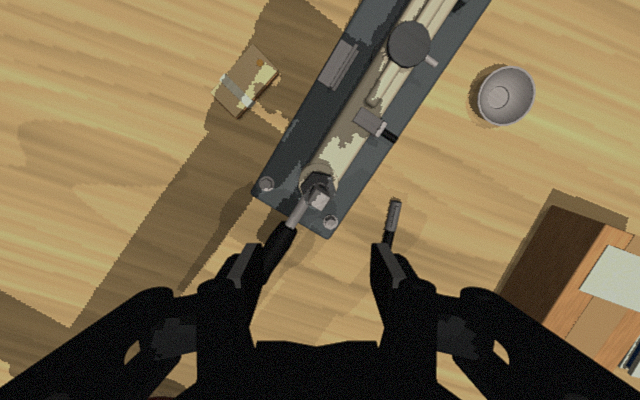

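Run:
```python
from h import *
im=cv2.imread('pics/w1.png'); c=im[150:230,270:370]; cv2.imwrite('pics/w1z.png',cv2.resize(c,None,fx=7,fy=7,interpolation=cv2.INTER_CUBIC))
```

```text
(no output)
```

View pics/w1z.png

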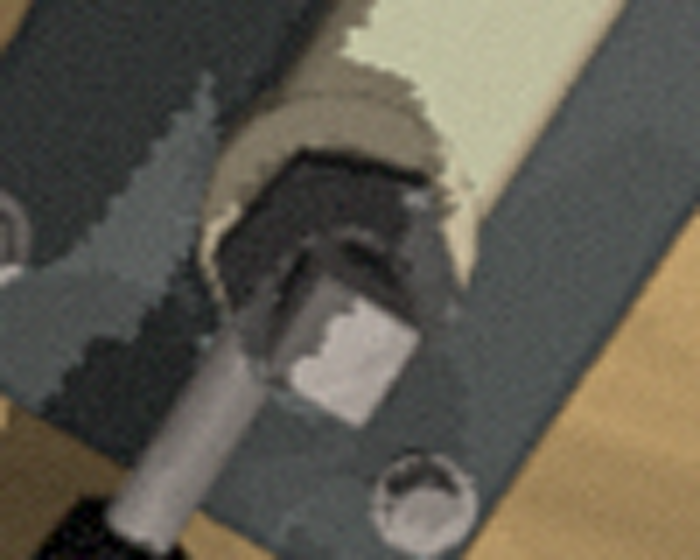

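```bash
python3 - <<'E'
from h import *
s=dict(tool_pos=[0.53035749,-0.07679292,0.2712927],tool_rot=[0.57860667,0.40648813,0.5787731,-0.40620613])
f=lambda p:(270+(p[0]+.5)/7-.5,150+(p[1]+.5)/7-.5)
for z,pts in [(.167,[(420,330),(362,425),(283,378),(340,285)]),(.131,[(222,245),(305,155),(430,185),(465,310)])]:
    P=np.array([atz(f(p),z,'wrist',s) for p in pts]);print(P.round(4)*1000, P.mean(0))
    for i in range(len(P)-1): d=P[i+1]-P[i];print(np.linalg.norm(d),np.degrees(np.arctan2(d[1],d[0])))
c0=np.array([.5295,-.079])
# press direction in world: arm edge, from zoom edge
a=atz((369.5,157),.093,'wrist',s)
E
cat > fit.py <<'E'
from h import *
def overlay(fn,out,s,c,hn,hh,zn=.131,zh=.167,crop=(270,370,150,230),k=7,cam='wrist'):
    im=cv2.imread('pics/'+fn);x0,x1,y0,y1=crop
    im=cv2.resize(im[y0:y1,x0:x1],None,fx=k,fy=k,interpolation=cv2.INTER_CUBIC)
    def poly(n,r,a,z,cc,col):
        P=[[cc[0]+r*np.cos(a+i*2*np.pi/n),cc[1]+r*np.sin(a+i*2*np.pi/n),z] for i in range(n)]
        p=(proj(P,cam,s)-[x0,y0]+.5)*k-.5
        cv2.polylines(im,[p.round().astype(int)],True,col,1)
    for z in (zn,zn-.014): poly(6,.015/np.cos(np.pi/6),hn+np.pi/6,z,c,(0,255,0))
    for z in (zh,zh-.028): poly(4,.007*2**.5,hh+np.pi/4,z,c,(0,0,255))
    cv2.imwrite('pics/'+out,im)
E
python3 - <<'E'
from fit import *
s=dict(tool_pos=[0.53035749,-0.07679292,0.2712927],tool_rot=[0.57860667,0.40648813,0.5787731,-0.40620613])
E
```

```text
[[540.4 -85.2 167. ]
 [527.5 -82.8 167. ]
 [529.7 -72.3 167. ]
 [542.2 -74.7 167. ]] [ 0.53493845 -0.07875208  0.167     ]
0.013146574419433822 169.62568299469484
0.01076002974979578 78.1990345881114
0.012811864991414642 -11.005947592903587
[[534.7 -61.3 131. ]
 [549.5 -67.5 131. ]
 [551.3 -84.  131. ]
 [537.3 -94.2 131. ]] [ 0.54321339 -0.0767375   0.131     ]
0.016044142663515254 -22.697117498360182
0.016637821563237676 -83.72081986945577
0.017273749577298755 -144.0078998284258
```

Run:
```python
from fit import *
s=dict(tool_pos=[0.53035749,-0.07679292,0.2712927],tool_rot=[0.57860667,0.40648813,0.5787731,-0.40620613])
overlay('w1.png','w1o.png',s,(.5350,-.0783),np.radians(6.5),np.radians(-11))
```

```text
(no output)
```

View pics/w1o.png

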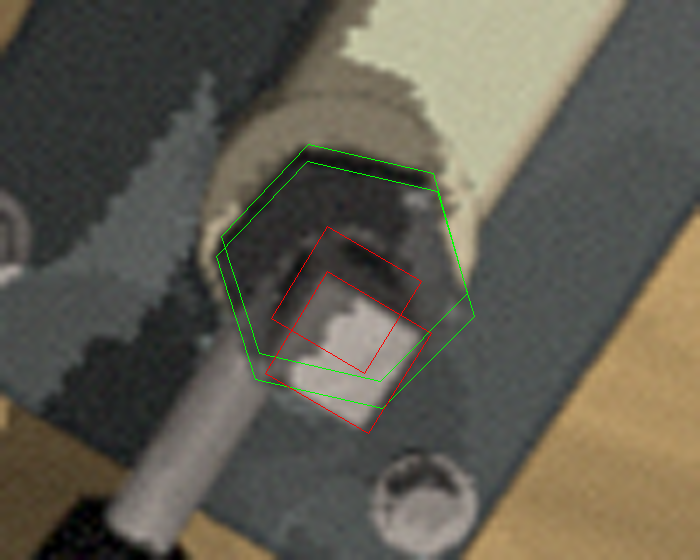

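Request:
servo_tool(twist=[[0,0,0.1],[0,0,0.1],[0,0,0.095],[0,0,0],[0,0,0]], xyz=[[0.46,-0.15,-3],[0,0,-3],[0,0,-2],[0,0,-1],[0,0,0]], fingers=[0.6,0.6,0.6,0.6,0.6])

```text
time: 2.95
tool_pos: [0.5336, -0.0814, 0.1809]
tool_rot: [0.631, 0.319, 0.631, -0.319]
contact_force: [-1.0, -0.4, -0.1]
gripper_width: 0.599
```

Run:
```python
from fit import *
s,_=snap('wrist','w2.png'); print(s['time'],s['tool_pos'],s['contact_force'],s['ft_torque'],s['joint_pos'][5])
m=q2R(s['tool_rot']); print(m, np.degrees(np.arctan2(m[1,2],m[0,2])))
p=proj([.535,-.0783,.15],'wrist',s)[0];print(p)
x0=int(p[0])-60;y0=int(p[1])-50
overlay('w2.png','w2o.png',s,(.5350,-.0783),np.radians(6.5),np.radians(-11),crop=(x0,x0+120,y0,min(400,y0+95)),k=6)
for l in ['jam_nut','stop_screw']: print(l,vision.spot_in('wrist',l)[:2])
```

```text
2.95 [ 0.53361403 -0.08135534  0.1808969 ] [-0.97303895 -0.44409169 -0.1274629 ] [-0.02376732  0.0071472  -0.03382531] 0.6472524540299086
[[-9.77622520e-04  8.05436838e-01  5.92680812e-01]
 [ 2.37630077e-04  5.92681265e-01 -8.05437062e-01]
 [-9.99999494e-01 -6.46574623e-04 -7.70814570e-04]] -53.65250904835389
[311.9913468  231.77540225]
jam_nut [{'extent': [312.0, 215.4, 50.3, 39.8], 'score': 0.95}]
stop_screw [{'extent': [310.9, 225.2, 46.6, 68.7], 'score': 0.78}]
```

View pics/w2o.png

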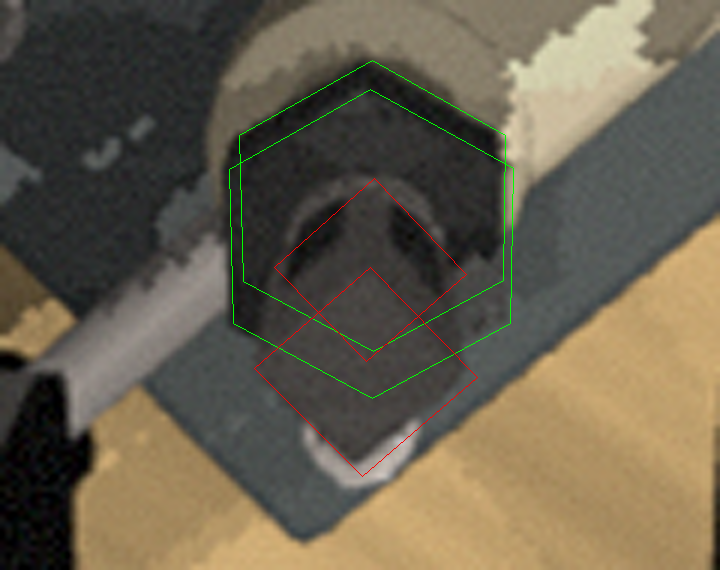

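View pics/w2.png

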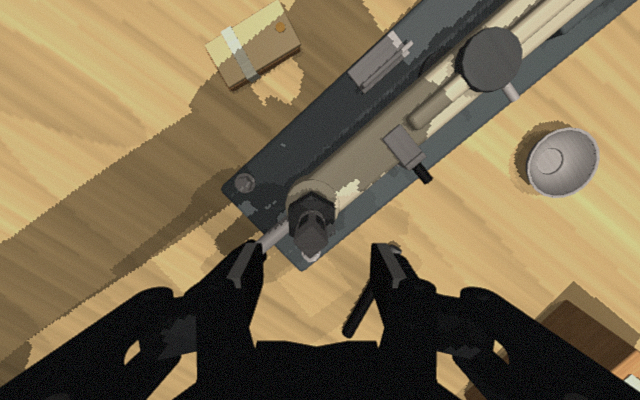

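Request:
servo_tool(twist=[[0,0,0],[0,0,0],[0,0,0]], xyz=[[0.12,0.33,0],[0,0,0],[0,0,0]], fingers=[0.6,0.6,0.6])

```text
time: 3.48
tool_pos: [0.5354, -0.0774, 0.1815]
tool_rot: [0.632, 0.318, 0.631, -0.318]
contact_force: [0.6, -0.8, -0.0]
gripper_width: 0.599
```

Request:
servo_tool(twist=[[0,0,0],[0,0,0],[0,0,0],[0,0,0]], xyz=[[-0.05,-0.05,-2.5],[0,0,-2.5],[0,0,-2.5],[0,0,0]], fingers=[0.6,0.6,0.6,0.6])

```text
time: 3.98
tool_pos: [0.533, -0.0775, 0.1039]
tool_rot: [0.63, 0.318, 0.633, -0.319]
contact_force: [-0.5, -0.6, 0.0]
gripper_width: 0.599
```

Run:
```python
from fit import *
s,_=snap('wrist','w3.png'); print(s['time'],s['tool_pos'],s['contact_force'],s['ft_torque'],s['joint_pos'][5])
```

```text
3.975 [ 0.53295843 -0.07747609  0.10387893] [-0.52120668 -0.59780864  0.02340059] [-0.01075396 -0.0192111   0.01546285] 0.6514586848511559
```

View pics/w3.png

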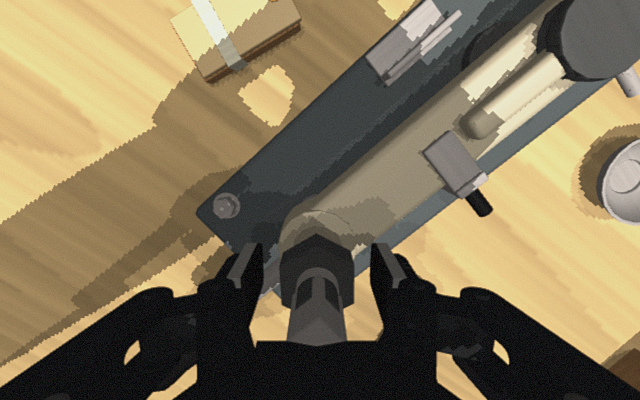

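Request:
servo_tool(twist=[[0,0,0],[0,0,0],[0,0,0],[0,0,0],[0,0,0]], xyz=[[0.1,0,0.1],[0,0,0],[0,0,0],[0,0,0],[0,0,0]], fingers=[0.6,0.4,0.3,0.25,0.25])

```text
time: 4.65
tool_pos: [0.5354, -0.0762, 0.1092]
tool_rot: [0.63, 0.319, 0.633, -0.317]
contact_force: [-5.7, 6.5, 9.5]
gripper_width: 0.335
```

Run:
```python
from fit import *
s=manip.state(); print(s)
```

```text
{'time': 4.65, 'joint_pos': array([-0.28070232, -0.03812012,  1.91563573,  0.00338188,  1.26680304,
        0.651617  ]), 'joint_vel': array([-4.97636370e-04, -1.29043478e-03, -2.15324569e-04,  8.60891069e-05,
        2.49121720e-03,  2.18565300e-05]), 'joint_efforts': array([ -3.45521897, -28.78210902, -33.84120584,  -1.27982598,
        -2.25012548,   0.1127436 ]), 'tool_pos': array([ 0.53537414, -0.0761953 ,  0.10921037]), 'tool_rot': array([ 0.63033857,  0.31907897,  0.63265364, -0.31719279]), 'contact_force': array([-5.73283765,  6.49954558,  9.49440968]), 'ft_torque': array([1.2084863 , 1.06149739, 0.12525762]), 'gripper_width': 0.3353400361723299}
```

Request:
servo_tool(twist=[[0,0,0],[0,0,0]], xyz=[[-0.18,0.2,0.35],[0,0,0]], fingers=[0.25,0.25])

```text
time: 4.9
tool_pos: [0.5353, -0.0761, 0.1094]
tool_rot: [0.633, 0.319, 0.63, -0.318]
contact_force: [11.8, -1.4, -13.4]
gripper_width: 0.333
```

```bash
cat > st.py <<'E'
from fit import *
s=manip.state(); m=q2R(s['tool_rot']);np.set_printoptions(suppress=True,precision=4)
print(s['time'],s['tool_pos'],'F',s['contact_force'],'T',s['ft_torque'],'yaw',np.arctan2(m[1,2],m[0,2]),'j6',s['joint_pos'][5],'e6',s['joint_efforts'][5],'g',s['gripper_width'],'tilt',m[:2,0])
E
python3 st.py
```

```text
4.9 [ 0.5353 -0.0761  0.1094] F [ 11.8083  -1.3607 -13.4161] T [-0.1031 -1.6524  0.1414] yaw -0.9336793790706468 j6 0.6542117639485884 e6 0.17686272505670786 g 0.3329954093127186 tilt [ 0.0051 -0.0007]
```

Request:
servo_tool(twist=[[0,0,0],[0,0,0]], xyz=[[0.12,-0.04,-0.2],[0,0,0]], fingers=[0.25,0.25])

```text
time: 5.15
tool_pos: [0.5353, -0.0761, 0.1093]
tool_rot: [0.631, 0.318, 0.631, -0.318]
contact_force: [-0.2, 2.0, 0.6]
gripper_width: 0.332
```

```bash
python3 st.py
```

```text
5.15 [ 0.5353 -0.0761  0.1093] F [-0.1646  1.9784  0.6117] T [0.5051 0.0589 0.1551] yaw -0.9337503490154183 j6 0.6543070120101946 e6 0.15607253182679415 g 0.33213194980457345 tilt [0.0002 0.0006]
```

Request:
servo_tool(twist=[[0,0,0.05],[0,0,0.1],[0,0,0.1],[0,0,0.1],[0,0,0.1],[0,0,0.05]], xyz=[[0,0,0.003],[0,0,0.006],[0,0,0.006],[0,0,0.007],[0,0,0.006],[0,0,0.003]], fingers=[0.25,0.25,0.25,0.25,0.25,0.25])

```text
time: 5.9
tool_pos: [0.5346, -0.0756, 0.1093]
tool_rot: [0.69, 0.152, 0.691, -0.151]
contact_force: [-2.5, 4.4, 2.2]
gripper_width: 0.334
```

```bash
python3 st.py
```

```text
5.9 [ 0.5346 -0.0756  0.1093] F [-2.5369  4.3956  2.23  ] T [ 0.6749  0.4103 -0.0958] yaw -0.4327427504161019 j6 0.1532266980576805 e6 0.1004053233191371 g 0.33405477067409595 tilt [-0.0015  0.0019]
```

Request:
servo_tool(twist=[[0,0,0.1],[0,0,0.1],[0,0,0.1],[0,0,0.1],[0,0,0.1],[0,0,0.1],[0,0,0.1],[0,0,0.05]], xyz=[[0,0.03,0.02],[0,0,0.006],[0,0,0.006],[0,0,0.007],[0,0,0.006],[0,0,0.007],[0,0,0.006],[0,0,0.003]], fingers=[0.25,0.25,0.25,0.25,0.25,0.25,0.25,0.25])

```text
time: 6.9
tool_pos: [0.5333, -0.0755, 0.1095]
tool_rot: [0.696, -0.111, 0.7, 0.113]
contact_force: [-6.4, 3.4, 2.9]
gripper_width: 0.338
```

```bash
python3 st.py
python3 - <<'E'
from h import *
snap('wrist','w4.png')
E
```

```text
6.9 [ 0.5333 -0.0755  0.1095] F [-6.3664  3.3786  2.8713] T [ 0.4525  0.9928 -0.0332] yaw 0.31781064424356054 j6 -0.5965478536373048 e6 0.22578948643058538 g 0.3377131476542249 tilt [-0.0051  0.0012]
```

View pics/w4.png

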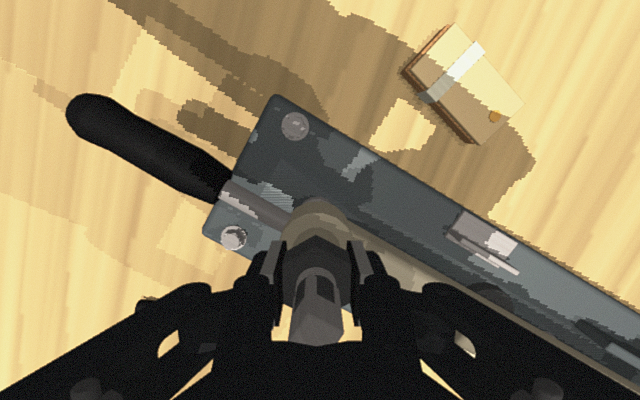

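Run:
```python
from fit import *
s=manip.state()
for k,(a,b) in enumerate([((.534,-.0776),'w4o.png')]):
    overlay('w4.png','w4o.png',s,(.534,-.0776),np.radians(18.2),np.radians(-11),zn=.132,crop=(255,375,220,350),k=4.5 and 4)
```

```text
(no output)
```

View pics/w4o.png

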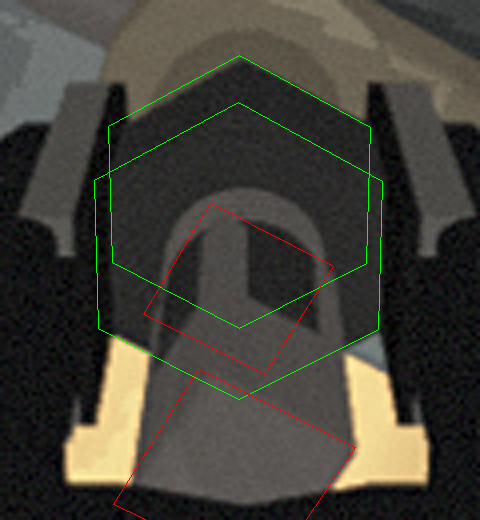

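Request:
servo_tool(twist=[[0,0,0.1],[0,0,0.05],[0,0,0],[0,0,0],[0,0,0.15],[0,0,0.15],[0,0,0.15],[0,0,0.15]], xyz=[[0,0,0.02],[0,0,0.003],[0,0,0],[0,0,0],[0,0,2],[0,0,2],[0,0,2.5],[0.1,-0.15,1]], fingers=[0.25,0.25,0.55,0.55,0.55,0.55,0.55,0.55])

```text
time: 7.95
tool_pos: [0.5375, -0.0782, 0.1876]
tool_rot: [0.609, -0.362, 0.607, 0.359]
contact_force: [-0.2, -0.5, -0.2]
gripper_width: 0.552
```

Request:
servo_tool(twist=[[0,0,0.15],[0,0,0.16],[0,0,0]], xyz=[[0,0,0],[0,0,0],[0,0,0]], fingers=[0.5,0.5,0.5])

```text
time: 8.32
tool_pos: [0.5365, -0.0779, 0.1854]
tool_rot: [0.547, -0.449, 0.547, 0.448]
contact_force: [0.3, -0.7, -0.2]
gripper_width: 0.5
```

```bash
python3 st.py
python3 - <<'E'
from fit import *
s,_=snap('wrist','w5.png')
p=proj([.534,-.0776,.15],'wrist',s)[0];print(p)
x0=int(p[0])-60;y0=int(p[1])-50
overlay('w5.png','w5o.png',s,(.534,-.0776),np.radians(26.8),np.radians(-11),zn=.132,crop=(x0,x0+120,y0,min(400,y0+95)),k=6)
E
```

```text
8.325 [ 0.5365 -0.0779  0.1854] F [ 0.3435 -0.6961 -0.1794] T [ 0.0337 -0.025   0.0041] yaw 1.3737115989127517 j6 -1.6550032111187576 e6 -0.32172270119190216 g 0.499776573096599 tilt [ 0.0011 -0.0006]
[315.99962683 227.20089755]
```

View pics/w5o.png

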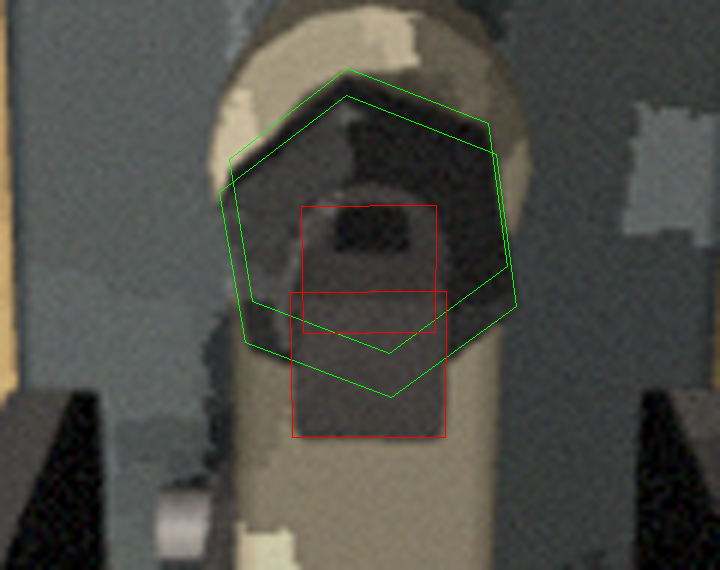

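Request:
servo_tool(twist=[[0,0,0],[0,0,0],[0,0,0]], xyz=[[-0.25,0,-2],[0,0,-2.7],[0,0,0]], fingers=[0.4,0.4,0.4])

```text
time: 8.75
tool_pos: [0.5311, -0.0769, 0.1339]
tool_rot: [0.545, -0.447, 0.548, 0.451]
contact_force: [0.3, 0.1, -0.8]
gripper_width: 0.397
```

```bash
python3 st.py
```

```text
8.75 [ 0.5311 -0.0769  0.1339] F [ 0.313   0.1063 -0.83  ] T [-0.0376  0.0669  0.0096] yaw 1.3748759383543532 j6 -1.6574052622889026 e6 0.005782144580734894 g 0.3965308343709584 tilt [-0.0069  0.0019]
```

Request:
servo_tool(twist=[[0,0,0],[0,0,0]], xyz=[[0.0,0,0.2],[0,0,0]], fingers=[0.4,0.4])

```text
time: 9.0
tool_pos: [0.5346, -0.0779, 0.1415]
tool_rot: [0.547, -0.45, 0.546, 0.448]
contact_force: [0.3, -0.4, 0.1]
gripper_width: 0.405
```

```bash
python3 st.py
```

```text
9.0 [ 0.5346 -0.0779  0.1415] F [ 0.295  -0.3536  0.0852] T [-0.0689 -0.0397 -0.0471] yaw 1.375736230517513 j6 -1.6581884580040671 e6 0.002577350751380436 g 0.40467099345047247 tilt [ 0.0025 -0.0007]
```

Request:
servo_tool(twist=[[0,0,0],[0,0,0],[0,0,0],[0,0,0],[0,0,0],[0,0,0]], xyz=[[0,0,-0.1],[0,0,0],[0,0,0],[0,0,0],[0,0,0],[0,0,0]], fingers=[0.4,0.3,0.2,0.1,0.1,0.1])

```text
time: 9.75
tool_pos: [0.5338, -0.0774, 0.1393]
tool_rot: [0.546, -0.449, 0.546, 0.449]
contact_force: [-0.7, 1.9, 2.8]
gripper_width: 0.156
```

```bash
python3 st.py
```

```text
9.75 [ 0.5338 -0.0774  0.1393] F [-0.7336  1.9454  2.8155] T [ 0.3657  0.156  -0.038 ] yaw 1.376053882909372 j6 -1.658436129728789 e6 -0.03291135071776807 g 0.1557816700236519 tilt [0.0003 0.0005]
```

Request:
servo_tool(twist=[[0,0,-0.1],[0,0,-0.1],[0,0,-0.1],[0,0,-0.1]], xyz=[[0,0.0,0.02],[0,0,-0.006],[0,0,-0.006],[0,0,-0.007]], fingers=[0.1,0.1,0.1,0.1])

```text
time: 10.25
tool_pos: [0.5338, -0.0774, 0.1391]
tool_rot: [0.625, -0.331, 0.625, 0.331]
contact_force: [0.6, 2.0, 2.4]
gripper_width: 0.156
```

```bash
python3 st.py
```

```text
10.25 [ 0.5338 -0.0774  0.1391] F [0.5922 2.0122 2.4131] T [0.3401 0.1223 0.0918] yaw 0.9731000635615241 j6 -1.2554280806616216 e6 -0.5836117453873158 g 0.15571862349922683 tilt [0.0003 0.0004]
```

Request:
servo_tool(twist=[[0,0,-0.1],[0,0,-0.1]], xyz=[[0,0,-0.006],[0,0,-0.007]], fingers=[0.1,0.1])

```text
time: 10.5
tool_pos: [0.5338, -0.0774, 0.1389]
tool_rot: [0.655, -0.266, 0.655, 0.267]
contact_force: [-0.2, 2.1, 3.3]
gripper_width: 0.156
```

```bash
python3 st.py
```

```text
10.5 [ 0.5338 -0.0774  0.1389] F [-0.2191  2.052   3.2612] T [0.3746 0.0644 0.0515] yaw 0.7730486830741219 j6 -1.0554080558666545 e6 -0.5848456732928753 g 0.15619826037442142 tilt [0.0002 0.0003]
```

Request:
servo_tool(twist=[[0,0,-0.1],[0,0,-0.1]], xyz=[[0,0,-0.006],[0,0,-0.007]], fingers=[0.1,0.1])

```text
time: 10.75
tool_pos: [0.5338, -0.0774, 0.1388]
tool_rot: [0.678, -0.2, 0.678, 0.2]
contact_force: [-1.3, 1.8, 2.3]
gripper_width: 0.155
```

```bash
python3 st.py
```

```text
10.75 [ 0.5338 -0.0774  0.1388] F [-1.291   1.7514  2.3211] T [0.2844 0.1034 0.0623] yaw 0.5730602022857246 j6 -0.8554041433963145 e6 -0.5858641862869263 g 0.15479135710928052 tilt [0.0002 0.0003]
```

Request:
servo_tool(twist=[[0,0,-0.1],[0,0,-0.1]], xyz=[[0,0,-0.006],[0,0,-0.007]], fingers=[0.1,0.1])

```text
time: 11.0
tool_pos: [0.5338, -0.0774, 0.1387]
tool_rot: [0.695, -0.131, 0.695, 0.131]
contact_force: [0.0, 1.4, 2.4]
gripper_width: 0.155
```

```bash
python3 st.py
```

```text
11.0 [ 0.5338 -0.0774  0.1387] F [0.0327 1.4119 2.4398] T [0.3609 0.0086 0.0626] yaw 0.3730644420100234 j6 -0.655398760540553 e6 -0.5862275697290897 g 0.15482344423824437 tilt [0.0002 0.0003]
```

Request:
servo_tool(twist=[[0,0,-0.1],[0,0,-0.1]], xyz=[[0,0,-0.006],[0,0,-0.007]], fingers=[0.1,0.1])

```text
time: 11.25
tool_pos: [0.5338, -0.0774, 0.1386]
tool_rot: [0.705, -0.061, 0.704, 0.061]
contact_force: [0.0, 1.5, 1.4]
gripper_width: 0.155
```

```bash
python3 st.py
```

```text
11.25 [ 0.5338 -0.0774  0.1386] F [0.0319 1.5376 1.4131] T [0.3132 0.0674 0.05  ] yaw 0.17309100096562943 j6 -0.45542518146955746 e6 -0.5866016261279583 g 0.15512283906087435 tilt [0.0002 0.0003]
```

Request:
servo_tool(twist=[[0,0,-0.1],[0,0,-0.1]], xyz=[[0,0,-0.006],[0,0,-0.007]], fingers=[0.1,0.1])

```text
time: 11.5
tool_pos: [0.5338, -0.0774, 0.1385]
tool_rot: [0.707, 0.01, 0.707, -0.009]
contact_force: [-0.8, 1.1, 2.2]
gripper_width: 0.154
```

```bash
python3 st.py
```

```text
11.5 [ 0.5338 -0.0774  0.1385] F [-0.8315  1.1298  2.1878] T [0.3085 0.0619 0.0289] yaw -0.026882898932386722 j6 -0.2554515786730143 e6 -0.5867541208863258 g 0.15370977554960863 tilt [0.0002 0.0003]
```

Request:
servo_tool(twist=[[0,0,-0.1],[0,0,-0.1]], xyz=[[0,0,-0.006],[0,0,-0.007]], fingers=[0.1,0.1])

```text
time: 11.75
tool_pos: [0.5338, -0.0774, 0.1383]
tool_rot: [0.703, 0.08, 0.703, -0.08]
contact_force: [-0.2, 1.9, 1.8]
gripper_width: 0.148
```

```bash
python3 st.py
```

```text
11.75 [ 0.5338 -0.0774  0.1383] F [-0.1516  1.8687  1.8407] T [0.3244 0.1188 0.0751] yaw -0.22694124203500626 j6 -0.05542324835524542 e6 -0.586891807615757 g 0.14834021713002934 tilt [0.0002 0.0003]
```

Request:
servo_tool(twist=[[0,0,-0.1],[0,0,-0.1]], xyz=[[0,0,-0.006],[0,0,-0.007]], fingers=[0.1,0.1])

```text
time: 12.0
tool_pos: [0.5338, -0.0774, 0.1382]
tool_rot: [0.691, 0.15, 0.691, -0.15]
contact_force: [-0.5, 2.3, 1.9]
gripper_width: 0.154
```

```bash
python3 st.py
```

```text
12.0 [ 0.5338 -0.0774  0.1382] F [-0.4633  2.3341  1.9395] T [0.3686 0.0747 0.076 ] yaw -0.42692356528727743 j6 0.14456313250004654 e6 -0.5870821326971054 g 0.15392728614563464 tilt [0.0002 0.0003]
```

Request:
servo_tool(twist=[[0,0,-0.1],[0,0,-0.1]], xyz=[[0,0,-0.006],[0,0,-0.007]], fingers=[0.1,0.1])

```text
time: 12.25
tool_pos: [0.5337, -0.0774, 0.138]
tool_rot: [0.673, 0.218, 0.673, -0.218]
contact_force: [-0.1, 1.7, 1.9]
gripper_width: 0.154
```

```bash
python3 st.py
```

```text
12.25 [ 0.5337 -0.0774  0.138 ] F [-0.0985  1.6701  1.8594] T [0.3238 0.1028 0.0443] yaw -0.6269551727623258 j6 0.3445844993062671 e6 -0.5872063525021076 g 0.15404395272467483 tilt [0.0001 0.0004]
```

Request:
servo_tool(twist=[[0,0,-0.1],[0,0,-0.1]], xyz=[[0,0,-0.006],[0,0,-0.007]], fingers=[0.1,0.1])

```text
time: 12.5
tool_pos: [0.5338, -0.0774, 0.1379]
tool_rot: [0.648, 0.284, 0.648, -0.284]
contact_force: [-0.5, 2.4, 3.1]
gripper_width: 0.154
```

```bash
python3 st.py
```

```text
12.5 [ 0.5338 -0.0774  0.1379] F [-0.5223  2.4016  3.0703] T [0.3474 0.1395 0.0755] yaw -0.8269289670958236 j6 0.5445699430619843 e6 -0.5872892774641514 g 0.15438113268500478 tilt [0.0002 0.0003]
```

Request:
servo_tool(twist=[[0,0,-0.1],[0,0,-0.1]], xyz=[[0,0,-0.006],[0,0,-0.007]], fingers=[0.1,0.1])

```text
time: 12.75
tool_pos: [0.5338, -0.0774, 0.1378]
tool_rot: [0.616, 0.347, 0.616, -0.347]
contact_force: [-0.5, 2.1, 2.0]
gripper_width: 0.152
```

```bash
python3 st.py
```

```text
12.75 [ 0.5338 -0.0774  0.1378] F [-0.4617  2.1478  2.0259] T [0.3783 0.0441 0.0434] yaw -1.0270025160892506 j6 0.7446230648035507 e6 -0.5875195562839508 g 0.15235995934383514 tilt [0.0002 0.0003]
```

Request:
servo_tool(twist=[[0,0,-0.1],[0,0,-0.1]], xyz=[[0,0,-0.006],[0,0,-0.007]], fingers=[0.1,0.1])

```text
time: 13.0
tool_pos: [0.5338, -0.0774, 0.1377]
tool_rot: [0.578, 0.407, 0.578, -0.407]
contact_force: [-0.7, 2.2, 2.4]
gripper_width: 0.157
```

```bash
python3 st.py
```

```text
13.0 [ 0.5338 -0.0774  0.1377] F [-0.7023  2.1854  2.3621] T [0.3626 0.1372 0.0211] yaw -1.226940307359165 j6 0.9446016723329325 e6 -0.5879347398877144 g 0.15672041142165039 tilt [0.0001 0.0004]
```

Request:
servo_tool(twist=[[0,0,-0.1],[0,0,-0.1]], xyz=[[0,0,-0.006],[0,0,-0.007]], fingers=[0.1,0.1])

```text
time: 13.25
tool_pos: [0.5338, -0.0774, 0.1376]
tool_rot: [0.535, 0.463, 0.535, -0.463]
contact_force: [-1.4, 2.0, 1.6]
gripper_width: 0.157
```

```bash
python3 st.py
```

```text
13.25 [ 0.5338 -0.0774  0.1376] F [-1.4304  1.9849  1.618 ] T [0.3893 0.1418 0.0463] yaw -1.426975986351728 j6 1.1445972234576642 e6 -0.5778571218252182 g 0.15706166058190532 tilt [0.0002 0.0004]
```

Request:
servo_tool(twist=[[0,0,-0.1]], xyz=[[0,0,-0.006]], fingers=[0.1])

```text
time: 13.38
tool_pos: [0.5337, -0.0774, 0.1375]
tool_rot: [0.511, 0.489, 0.511, -0.489]
contact_force: [-1.0, 2.2, 2.5]
gripper_width: 0.151
```

```bash
python3 st.py
```

```text
13.375 [ 0.5337 -0.0774  0.1375] F [-0.992   2.1883  2.4724] T [0.3881 0.1045 0.0839] yaw -1.526787402907816 j6 1.2444327021968586 e6 -0.510470699518919 g 0.15108456071770268 tilt [0.0001 0.0003]
```

Request:
servo_tool(twist=[[0,0,-0.1]], xyz=[[0,0,-0.006]], fingers=[0.1])

```text
time: 13.5
tool_pos: [0.5338, -0.0774, 0.1374]
tool_rot: [0.486, 0.514, 0.486, -0.514]
contact_force: [-1.8, 1.9, 2.8]
gripper_width: 0.152
```

```bash
python3 st.py
```

```text
13.5 [ 0.5338 -0.0774  0.1374] F [-1.7538  1.9087  2.8026] T [0.3392 0.073  0.2575] yaw -1.6266210638485143 j6 1.3442624135791086 e6 -0.44751022942364216 g 0.1519833824920698 tilt [0.0002 0.0003]
```

Request:
servo_tool(twist=[[0,0,-0.09],[0,0,0]], xyz=[[0,0,-0.006],[0,0,0]], fingers=[0.1,0.1])

```text
time: 13.75
tool_pos: [0.5338, -0.0774, 0.1374]
tool_rot: [0.463, 0.534, 0.463, -0.534]
contact_force: [0.6, 2.3, 2.8]
gripper_width: 0.154
```

```bash
python3 st.py
```

```text
13.75 [ 0.5338 -0.0774  0.1374] F [0.5567 2.2749 2.8431] T [0.3781 0.1581 0.0355] yaw -1.7127175685784257 j6 1.4303765403271238 e6 0.23927967064082623 g 0.1542171111001903 tilt [0.0001 0.0003]
```

Request:
servo_tool(twist=[[0,0,0]], xyz=[[0,0,0]], fingers=[0.1])

```text
time: 13.88
tool_pos: [0.5338, -0.0774, 0.1374]
tool_rot: [0.463, 0.534, 0.463, -0.534]
contact_force: [-0.7, 2.6, 3.5]
gripper_width: 0.153
```

```bash
python3 st.py
python3 - <<'E'
from h import *
for i in range(3):
    snap('wrist','w6.png'); s=manip.state(); print(s['ft_torque'],s['joint_efforts'][5])
E
```

```text
13.875 [ 0.5338 -0.0774  0.1374] F [-0.7284  2.6041  3.5432] T [0.462  0.17   0.1538] yaw -1.7126454506876851 j6 1.4302440054143433 e6 0.09341534692794085 g 0.15329741346400727 tilt [0.0002 0.0004]
[0.46077977 0.13220947 0.16822036] 0.1132974517531693
[0.49306839 0.16559892 0.1422526 ] 0.13140769209712744
[0.49794903 0.12296319 0.1150759 ] 0.14642810449004173
```

View pics/w6.png

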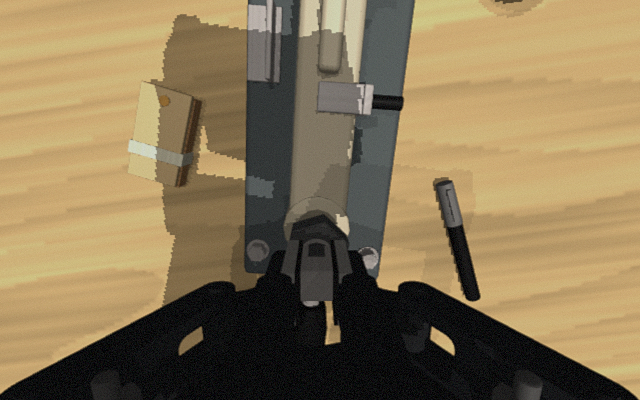

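Request:
servo_tool(twist=[[0,0,-0.05],[0,0,0],[0,0,0],[0,0,0],[0,0,0],[0,0,0.15],[0,0,0.15],[0,0,0.15]], xyz=[[0,0,-0.003],[0,0,0],[0,0,0],[0,0,0],[0,0,2],[0,0,2.5],[0,0,0],[0,0,0]], fingers=[0.1,0.1,0.5,0.5,0.5,0.5,0.5,0.5])

```text
time: 15.02
tool_pos: [0.5345, -0.0781, 0.1845]
tool_rot: [0.562, 0.431, 0.56, -0.43]
contact_force: [-0.6, -0.8, 0.2]
gripper_width: 0.504
```

Request:
servo_tool(twist=[[0,0,0.15],[0,0,0.15],[0,0,0.15],[0,0,0.15],[0,0,0.15],[0,0,0],[0,0,0]], xyz=[[0,0,0],[0,0,0],[0,0,0],[0,0,0],[0,0,0],[0,0,0],[0,0,0]], fingers=[0.5,0.5,0.5,0.5,0.5,0.5,0.5])

```text
time: 15.9
tool_pos: [0.534, -0.0778, 0.1831]
tool_rot: [0.679, 0.197, 0.679, -0.198]
contact_force: [-0.2, 1.1, -0.7]
gripper_width: 0.498
```

```bash
python3 st.py
python3 - <<'E'
from fit import *
s,_=snap('wrist','w7.png')
c=(.5338,-.0777)
p=proj([*c,.15],'wrist',s)[0];print(p)
x0=int(p[0])-60;y0=int(p[1])-50
im=cv2.imread('pics/w7.png')[y0:y0+95,x0:x0+120];cv2.imwrite('pics/w7z.png',cv2.resize(cv2.convertScaleAbs(im,alpha=2),None,fx=6,fy=6,interpolation=cv2.INTER_CUBIC))
overlay('w7.png','w7o.png',s,c,np.radians(0),-1.763,zn=.131,zh=.165,crop=(x0,x0+120,y0,min(400,y0+95)),k=6)
E
```

```text
15.9 [ 0.534  -0.0778  0.1831] F [-0.1608  1.0518 -0.6509] T [ 0.0244  0.0064 -0.0042] yaw -0.5661047850445976 j6 0.28359058618656197 e6 0.004609116440406069 g 0.498497177130396 tilt [ 0.001  -0.0005]
[314.07682477 234.71276881]
```

View pics/w7z.png

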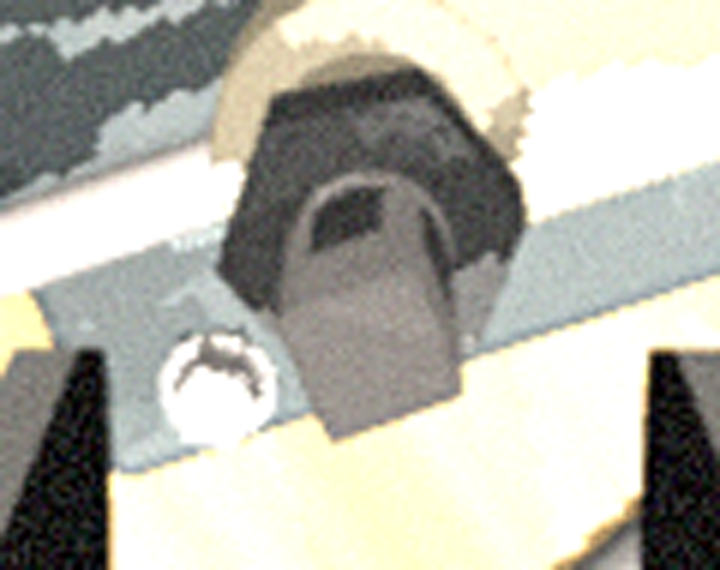

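View pics/w7o.png

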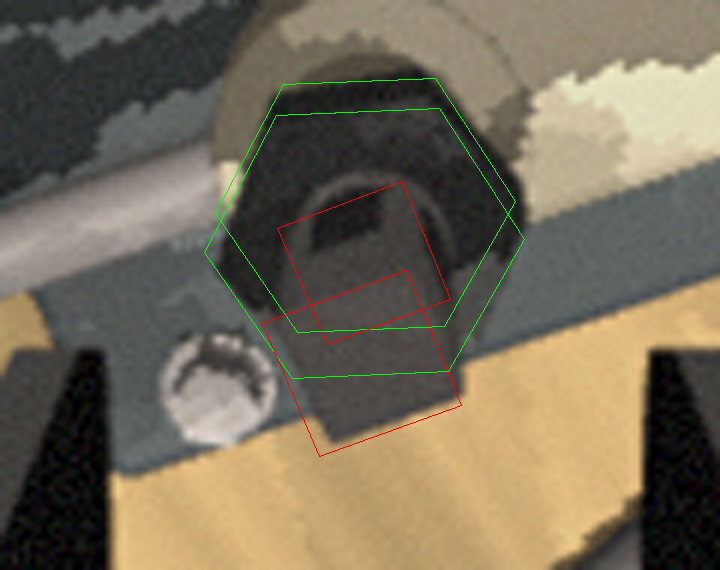

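Request:
servo_tool(twist=[[0,0,-0.11],[0,0,-0.11],[0,0,-0.105],[0,0,0],[0,0,0]], xyz=[[0,0.03,-1],[0,0,-2.5],[0,0,-2.5],[0,0,-1.5],[0,0,0]], fingers=[0.5,0.5,0.5,0.5,0.5])

```text
time: 16.58
tool_pos: [0.5328, -0.0771, 0.106]
tool_rot: [0.638, 0.304, 0.639, -0.304]
contact_force: [0.3, -0.4, 0.6]
gripper_width: 0.499
```

```bash
python3 st.py
python3 - <<'E'
from fit import *
s,_=snap('wrist','w8.png')
overlay('w8.png','w8o.png',s,(.5338,-.0775),np.radians(9),-1.763,zn=.131,zh=.165,crop=(255,375,220,350),k=4)
E
python3 st.py
```

```text
16.575 [ 0.5328 -0.0771  0.106 ] F [ 0.2743 -0.4086  0.6161] T [-0.0623  0.0219 -0.0199] yaw -0.8880452174662238 j6 0.6060911678472101 e6 0.0007934615678095724 g 0.4988102694651169 tilt [-0.0025  0.0007]
16.625 [ 0.5337 -0.0774  0.1072] F [ 0.1851 -0.4607  0.067 ] T [-0.0074  0.0389 -0.0233] yaw -0.8882027729561217 j6 0.606263982818581 e6 -0.0044935317419003695 g 0.5007784299810505 tilt [-0.0004  0.0001]
```

View pics/w8o.png

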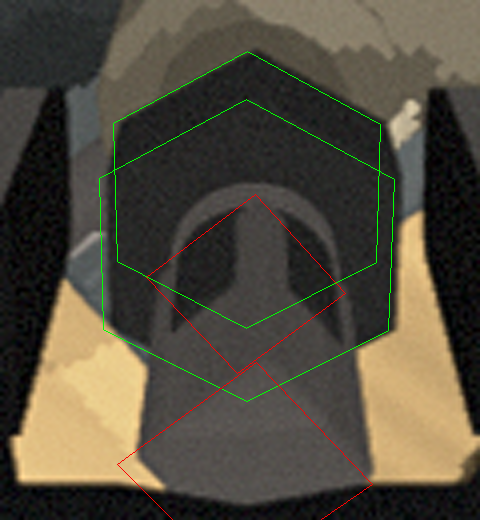

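Request:
servo_tool(twist=[[0,0,0],[0,0,0],[0,0,0],[0,0,0]], xyz=[[0,0,0.1],[0,0,0],[0,0,0],[0,0,0]], fingers=[0.4,0.25,0.25,0.25])

```text
time: 17.12
tool_pos: [0.5342, -0.0771, 0.11]
tool_rot: [0.639, 0.304, 0.638, -0.304]
contact_force: [-3.2, 2.5, 5.3]
gripper_width: 0.337
```

```bash
python3 st.py
```

```text
17.125 [ 0.5342 -0.0771  0.11  ] F [-3.2186  2.4536  5.303 ] T [ 0.4017  0.5607 -0.066 ] yaw -0.8887535827954296 j6 0.6069366181702668 e6 -0.01728714269120246 g 0.3365371159037464 tilt [0.0011 0.0004]
```

Request:
servo_tool(twist=[[0,0,-0.1],[0,0,-0.1],[0,0,-0.1],[0,0,-0.1]], xyz=[[-0.03,0.02,0.06],[0,0,-0.006],[0,0,-0.006],[0,0,-0.007]], fingers=[0.25,0.25,0.25,0.25])

```text
time: 17.62
tool_pos: [0.5343, -0.0773, 0.11]
tool_rot: [0.565, 0.426, 0.564, -0.425]
contact_force: [-0.9, -0.1, 1.8]
gripper_width: 0.339
```

```bash
python3 st.py
```

```text
17.625 [ 0.5343 -0.0773  0.11  ] F [-0.852  -0.1104  1.8285] T [0.1829 0.1597 0.1313] yaw -1.291524653637459 j6 1.0099371378392474 e6 -0.495657529681921 g 0.33872318416521885 tilt [ 0.0023 -0.0006]
```

Request:
servo_tool(twist=[[0,0,-0.1],[0,0,-0.1],[0,0,-0.1]], xyz=[[0,0,-0.006],[0,0,-0.006],[0,0,-0.007]], fingers=[0.25,0.25,0.25])

```text
time: 18.0
tool_pos: [0.5343, -0.0774, 0.11]
tool_rot: [0.496, 0.505, 0.494, -0.505]
contact_force: [-0.6, 0.3, 3.5]
gripper_width: 0.335
```

```bash
python3 st.py
```

```text
18.0 [ 0.5343 -0.0774  0.11  ] F [-0.5759  0.3192  3.5226] T [0.1036 0.1637 0.2379] yaw -1.5912736537122798 j6 1.3097111827849204 e6 -0.399107001721859 g 0.33495199102614875 tilt [ 0.0024 -0.0009]
```

Request:
servo_tool(twist=[[0,0,-0.1],[0,0,-0.1]], xyz=[[0,0,-0.006],[0,0,-0.006]], fingers=[0.25,0.25])

```text
time: 18.25
tool_pos: [0.5343, -0.0775, 0.1099]
tool_rot: [0.443, 0.552, 0.441, -0.552]
contact_force: [-2.0, 0.9, 3.7]
gripper_width: 0.338
```

```bash
python3 st.py
```

```text
18.25 [ 0.5343 -0.0775  0.1099] F [-2.0345  0.9407  3.6614] T [0.0399 0.2165 0.2989] yaw -1.7910880575633439 j6 1.509544589438221 e6 -0.335705503821373 g 0.3384202255324993 tilt [ 0.0024 -0.0012]
```

Request:
servo_tool(twist=[[0,0,-0.1],[0,0,-0.1],[0,0,-0.1]], xyz=[[0,0,-0.004],[0,0,-0.006],[0,0,-0.006]], fingers=[0.25,0.25,0.25])

```text
time: 18.62
tool_pos: [0.5343, -0.0776, 0.1099]
tool_rot: [0.356, 0.612, 0.354, -0.611]
contact_force: [-0.8, 0.5, 4.4]
gripper_width: 0.338
```

```bash
python3 st.py
```

```text
18.625 [ 0.5343 -0.0776  0.1099] F [-0.8468  0.5318  4.3771] T [0.003  0.2766 0.4507] yaw -2.0906545676551445 j6 1.8092650858192834 e6 -0.2396367397159338 g 0.33832558523382444 tilt [ 0.0022 -0.0016]
```

Request:
servo_tool(twist=[[0,0,-0.1],[0,0,-0.1],[0,0,-0.04]], xyz=[[0,0,-0.006],[0,0,-0.006],[0,0,-0.003]], fingers=[0.25,0.25,0.25])

```text
time: 19.0
tool_pos: [0.5342, -0.0777, 0.1098]
tool_rot: [0.28, 0.65, 0.279, -0.649]
contact_force: [-2.6, -0.4, 4.8]
gripper_width: 0.337
```

```bash
python3 st.py
python3 - <<'E'
from fit import *
s,_=snap('wrist','w9.png')
c=manip.state();print(c['ft_torque'],c['joint_efforts'][5])
overlay('w9.png','w9o.png',s,(.5338,-.0775),np.radians(9)-1.44,-1.763,zn=.131,zh=.165,crop=(255,375,220,350),k=4)
E
```

```text
19.0 [ 0.5342 -0.0777  0.1098] F [-2.5655 -0.4386  4.7805] T [-0.0137  0.3879  0.4558] yaw -2.3287413220861612 j6 2.047411634943525 e6 0.3187915217131376 g 0.3373498831208022 tilt [ 0.0019 -0.0018]
[-0.05043361  0.44761392  0.39576845] 0.5414758063852787
```

View pics/w9o.png

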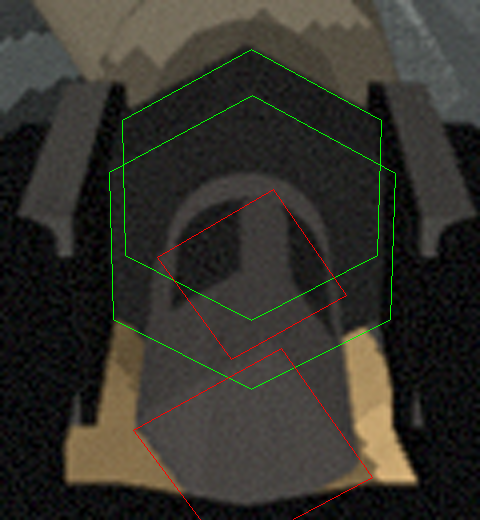

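Request:
servo_tool(twist=[[0,0,0],[0,0,0],[0,0,0],[0,0,0],[0,0,0],[0,0,0.15],[0,0,0.15],[0,0,0.15]], xyz=[[0,0,0],[0,0,0],[0,0,0],[0,0,2],[0,0,2.5],[0,0,2.5],[0,0,0.4],[0,0,0]], fingers=[0.25,0.5,0.5,0.5,0.5,0.5,0.5,0.5])

```text
time: 20.05
tool_pos: [0.5344, -0.0774, 0.1847]
tool_rot: [0.42, 0.571, 0.418, -0.569]
contact_force: [0.6, 0.3, 0.1]
gripper_width: 0.499
```

Request:
servo_tool(twist=[[0,0,0.18],[0,0,0.18],[0,0,0.18],[0,0,0.18],[0,0,0.18],[0,0,0.18],[0,0,0.18],[0,0,0]], xyz=[[0,0,0],[0,0,0],[0,0,0],[0,0,0],[0,0,0],[0,0,0],[0,0,0],[0,0,0]], fingers=[0.5,0.5,0.5,0.5,0.5,0.5,0.5,0.5])

```text
time: 21.05
tool_pos: [0.5338, -0.0772, 0.1834]
tool_rot: [0.674, 0.216, 0.673, -0.216]
contact_force: [0.2, -0.2, 0.7]
gripper_width: 0.501
```

```bash
python3 st.py
python3 - <<'E'
from fit import *
s,_=snap('wrist','w10.png')
c=(.5338,-.0777)
p=proj([*c,.15],'wrist',s)[0];print(p)
x0=int(p[0])-60;y0=int(p[1])-50
overlay('w10.png','w10o.png',s,c,np.radians(9)-1.44,-1.763,zn=.131,zh=.165,crop=(x0,x0+120,y0,min(400,y0+95)),k=6)
E
```

```text
21.05 [ 0.5338 -0.0772  0.1834] F [ 0.2387 -0.1737  0.7473] T [ 0.0355 -0.0163 -0.0396] yaw -0.6210507270434674 j6 0.3393670315381262 e6 -0.3646798711270094 g 0.5014952528515604 tilt [ 0.0017 -0.0004]
[314.87272582 235.28579032]
```

View pics/w10o.png

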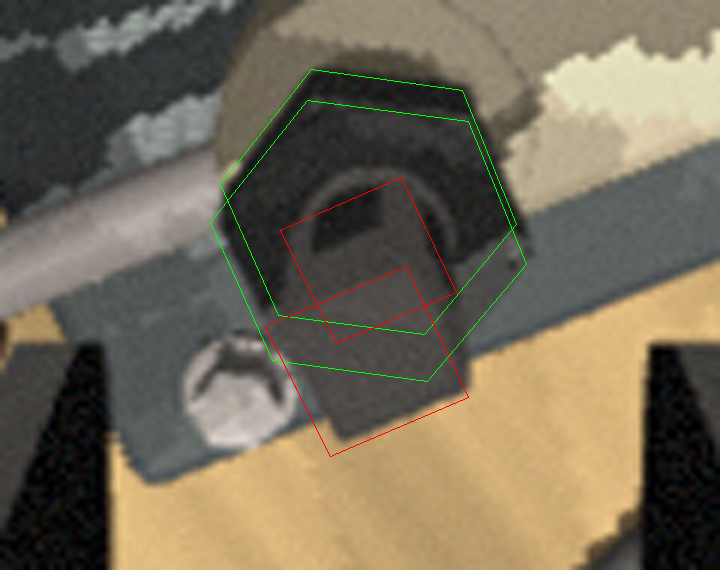

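Request:
servo_tool(twist=[[0,0,0],[0,0,0],[0,0,0],[0,0,0],[0,0,0]], xyz=[[0,0,3],[0,0,3],[0,0,2],[0,0,0],[0,0,0]], fingers=[0.5,0.5,0.5,0.5,0.5])

```text
time: 21.72
tool_pos: [0.5329, -0.077, 0.2607]
tool_rot: [0.673, 0.216, 0.674, -0.216]
contact_force: [-0.2, -0.0, -0.9]
gripper_width: 0.5
```

```bash
python3 -c "
from h import *
snap('top','top9.png');job.job_done();print(manip.state()['time'])"
```

```text
the job is handed in; nothing more can be done
the job is handed in; nothing more can be done
```

View pics/top9.png

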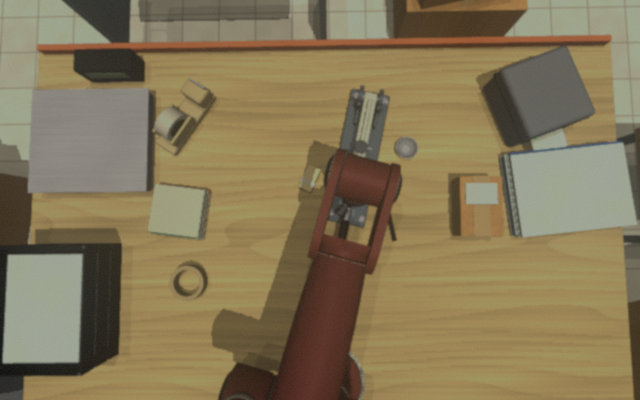

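I reset the depth stop and handed the job in at about 22 s of the 72 s allowed, with the gripper open and clear of the press. The pad and clamping forces below are worked out from the turn angles, since nothing measures them directly.

- **Jam nut loosened:** I turned it about 1.4 rad anticlockwise, until the torque fell to almost nothing.
- **Stop screw set:** I turned it clockwise. It met the pad after about 2.8 rad, where the joint torque began to climb steadily. I stopped about 0.34 rad past that, which I estimate as 15–20 N on the pad.
- **Jam nut retightened:** I turned it about 1.44 rad clockwise, to 0.40–0.45 N m. That is at or slightly above the 0.2–0.4 N m you gave. From the angle I estimate 65–90 N of clamping.

**Checks:** The last wrist picture shows the screw head did not turn while I tightened the nut, and the nut sits where it should. In the last top picture everything else on the bench is where it was; the arm hides part of the press and partly covers the tag bundle.

**Disagreement:** On the head, the wrist torque reading was noisy: once the screw had stopped it ranged from 0.04 to 0.17 N m, against about 0.26 N m just before. I relied on the joint torque and the angle instead. I did not try the lock by turning the head again.

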